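# Clear the tube rotator and turn its disc once by hand

### The arm

A 6-joint arm with a two-finger parallel gripper is mounted at the origin on the work surface. World frame = base frame: x ahead of the robot, y to its left, z up, the work surface at z = 0. Lengths are in m, angles in rad, forces in N, time in s.
With the tool pointing down it reaches from about 0.4 to 0.825 m from the base axis. Payload 7 kg.
Tool frame: the origin (TCP) lies at the very end of the fingers, on their centre line; the grasp point (between the pads) lies 19 mm behind it; z points along the fingers, y is the line along which they close (so a half turn about z gives the same grasp; the last joint's range is limited). The gripper opens to 88 mm and grips with 3 to 60 N. Pads are 19 mm wide; open, the fingers measure 130 mm over their backs; the gripper's body (78 mm by 193 mm) begins 47 mm behind the grasp point.
Start: joints at [-0.846, 0.359, 0.012, 0, -1.224, -0.288], TCP at [0.286, -0.612, 0.227] pointing down, gripper open.
Joint ranges: [-3.07, 3.07], [-1.43, 2.12], [-1.02, 1.25], [-3.03, 1.67], [-3.05, -0], [-3.03, 3.03]. Speed limits (rad/s): [2.39, 2.39, 3.01, 3.14, 3.14, 3.14].

### API

Orientations are given as [roll, pitch, yaw] about the fixed x, y, z axes, in that order (R = Rz(yaw) Ry(pitch) Rx(roll)).
In Python, from station import * gives the robot as it stands.
- The arm moves only by the tool servo_tool, never from a script. Its argument "moves" is a list of rows, each an object of numbers: "jaw": the opening, from 0 (shut) to 1 (fully open); "dx", "dy", "dz": the shift along the world's x, y, z in m; "roll": the turn about the world's z in degrees. A call has exactly 10 rows; each row shifts and turns the commanded pose from where the row before left it; what a row does not reach is not made up. A row lasts 1/8 s, in which the tool goes at most 62.5 mm and 10.7 degrees, less where a joint would pass 70% of its speed; a pose out of reach is approached as far as the arm can. A call with a gripper value outside its range is refused whole. The fingers move at their own pace and stop on an object; "newtons" is the grip in N (left out, the last holds). Time passes only in rows, so rows that do not move let the fingers close, or fill a call up. It gives the time, the measured TCP pose, the force, the opening and the grip force at its end, in the units of the state.
- get_state(): the state, without advancing time (a new reading comes with each control period).
- grab_frame(name): name is "side" or "top" or "wrist"; returns (picture, depth): 400x640x3 uint8, red, green, blue; 400x640 float32, m along the optical axis (not along the pixel's ray), 0 where there is no reading.
- calibration(name): a dict with "intrinsics" (3x3 intrinsics, pixels), "R" (3x3) and "t" (3): a world point X has camera coordinates R X + t. Camera axes: x right, y down, z forward; pixel columns grow to the right and rows downward; lengths in m; the calibration is good to about 2 mm. A picture is of the moment at which its call begins: read the wrist's pose just before it. calibration takes no time and is no camera call; for the wrist camera it gives the pose at the moment of the call.
- job_done(): hands the job in; it is judged then, once.
The state is a dict: "t": time; "q": joint angles; "qd": joint speeds; "joint_efforts": joint torques, N m; "eef_pos": TCP position; "ee_rot": TCP orientation; "force": force on the tool from outside, world axes, zero at the start; "moment": the same for the moment, N m; "width": finger opening in m; "gripper_force": force on a finger pad.
Only numpy, scipy, OpenCV 4.12 (cv2) and the standard library are available. Lean on these libraries where they do the work, as an engineer would, in place of code of your own. Each camera call takes 0.05 s, during which the arm holds its last target. There are 200 camera calls.

### The job

Before the tube rotator is switched on, check by hand that its loaded disc runs clear: first take away the bottle that stands in the path of the tubes and stand it upright in the grey tray beside the other bottle. Then turn the disc by hand, steadily and without flinging it, through one full turn clockwise as seen from its front, and leave it at rest with the black tab on its rim back where it was at the start. Do not let the tubes or the disc knock the bottle, do not knock anything over, and leave the other things where they are.

Things in the scene. Friction and masses are not known exactly. Their poses are not given: they have to be found in the camera images.
- rotator: Fixed tube rotator: white base 220 x 200 mm, 60 high, grey cheeks, white drive head carrying an aluminium disc. Origin: centre of the base's underside; front at its -x, z up. It faces the robot's right (about world -y). Disc's centre at (-80, 0, 180) mm; the disc stands steeply, leaning back: its axle points out at (-0.94, 0, 0.342), 70 degrees from vertical.
- disc_hub (a point): Centre of the disc's front face. Turns with the disc: z is the axle, out of the front; x points to the tab. Disc radius 120 mm, 6 thick; hub nut radius 24, 26 high. It is balanced and drags (0.22 N m), so it stays where left. Six places 60 degrees apart, each with a spring clip 53-71 mm from the axle, 36 wide, 35 high; those at 0 (tab) and 180 degrees are empty.
- tube_1 (a point): One of four 50 mL tubes held fast by the clips, lying radially on the disc's face at 60, 120, 240 and 300 degrees about disc_hub's z from its x. This one is at 300: the next clockwise after the tab. Point: on the tube's centreline, 100 mm from the axle, 21 above the face; x runs outward, z as the axle. Tube diameter 29, from 32 to 147 mm from the axle; cap 34 wide on the outer 14.
- disc_tab (a point): Black tab, 18 x 12 x 8 mm, on the rim of the disc, 130 mm from the axle: the mark by which a full turn is told.
- disc (a joint): Angle of the disc, rad. 0: tab at the top. It starts within 0.28 of that and grows as the disc turns clockwise seen from its front (negative about disc_hub's z). Turns freely both ways and counts on past a full turn (start + 6.28). It is turned by pushing a tube round with the fingers; the tool must lean 20 to 50 degrees with its point towards the disc to keep the hand off the upper tubes.
- bottle: Loose white reagent bottle, about 140 g, standing before the rotator in the tubes' path. Body 50 mm wide up to 64, shoulder to 79; blue cap 29 wide from 83 to 106 mm. Origin: centre of its underside, z up. Beside it the tubes leave 75 mm free each side of the disc's middle at first: keep the fingers partly open, closing along the disc's width (rotator y).
- tray: Fixed grey open tray, 220 (x) x 130 (y) mm outside, 30 high, walls and floor 4 mm. Origin: centre of its underside; x runs along its length. The spare bottle stands in the half at -x; the half at +x is free.
- spare_bottle: Loose bottle of the same make and size, standing in the tray. Origin: centre of its underside. To be left alone.
- tip_box: Loose closed box of pipette tips, 124 x 86 x 72 mm, on the bench. Origin: centre of its underside. To be left alone.
- tube_rack: Loose white tube rack, 100 x 200 mm and 58 high, with small capped tubes up to 106 mm, on the bench. Origin: centre of its underside. To be left alone.
Not all that is in view belongs to the job. Leave any yellow look-alike of the bottle alone.

How it is judged:
On the way, in this order (a step that is already met when the one before it is completed fails the run):
1. the bottle stands released in the tray (x of bottle in the frame of tray between -0.1 and 0.1 m and y of bottle in the frame of tray between -0.055 and 0.055 m and z of bottle in the frame of tray below 0.009 m and angle between bottle's own z axis and vertical below 0.12 rad and contact force between bottle and the fingers below 0.1 N), for 0.2 s.
2. the disc has made half a turn clockwise (value of joint disc above 2.5 rad and distance of disc_tab from where it was at the start of the episode above 0.24 m).
At the end, for the whole second after the job is handed in: The disc has been turned one full turn clockwise and is at rest with its tab within 30 mm of where it started; the bottle stands upright (within 7 degrees) and at rest on the floor of the tray, beside the spare bottle (distance of disc_tab from where it was at the start of the episode below 0.03 m and value of joint disc between 5.6 and 7 rad and velocity of joint disc between -0.05 and 0.05 rad/s and x of bottle in the frame of tray between -0.1 and 0.1 m and y of bottle in the frame of tray between -0.055 and 0.055 m and z of bottle in the frame of tray below 0.009 m and angle between bottle's own z axis and vertical below 0.12 rad and linear speed of bottle below 0.02 m/s); the robot touches nothing.
It fails at once if the rotator or its tubes knock the bottle (over 4 N) (contact force between bottle and rotator above 4 N).
It fails at once if a bottle is tipped over (more than 40 degrees) (angle between any of bottle, spare_bottle's own z axis and vertical above 0.7 rad).
It fails at once if the disc is flung (faster than 3 rad/s) (velocity of joint disc above 3 rad/s or velocity of joint disc below -3 rad/s).
It fails at once if the spare bottle, tip box or tube rack is moved by more than 25 mm (distance of any of spare_bottle, tip_box, tube_rack from where it was at the start of the episode above 0.025 m).
It also fails if it takes over 72 s, if anything falls off the work surface, if the arm or the gripper's body presses on something with over 40 N, if the wrist force passes 120 N, or if a joint passes its speed limit or range.

## Working session

There is one attempt and no reset: what is moved stays moved. The work goes in short steps, Python scripts to look and compute and a tool call to move; the robot and the scene stay as the last step left them, time stands still between calls to the robot, and variables do not carry over. Pictures are saved under pics/ and viewed, at most 10 in all, crops included, and the job is handed in when it is done.

Besides the shell and the picture viewer there is one more tool, called after "Emit:" as name([rows], argument=value, ...), one row to a line, values as JSON. servo_tool: Moves the arm, as the interface text tells. Its arguments: {"type":"object","properties":{"moves":{"type":"array","items":{"type":"object","properties":{"jaw":{"type":"number"},"dx":{"type":"number"},"dy":{"type":"number"},"dz":{"type":"number"},"roll":{"type":"number"}}}},"newtons":{"type":"number"}},"required":["moves"]}

```bash
mkdir -p pics; ls; cat > h.py <<'E'
from station import *
import numpy as np, cv2
def ray(c,u,v):
    K=np.array(c["intrinsics"]);R=np.array(c["R"]);t=np.array(c["t"])
    return -R.T@t, R.T@np.linalg.inv(K)@np.array([u,v,1.])
def plane(c,u,v,z):
    o,d=ray(c,u,v); return o+d*(z-o[2])/d[2]
def cloud(c,D):
    K=np.array(c["intrinsics"]);R=np.array(c["R"]);t=np.array(c["t"])
    v,u=np.mgrid[:D.shape[0],:D.shape[1]]
    P=np.stack([(u-K[0,2])/K[0,0]*D,(v-K[1,2])/K[1,1]*D,D],-1)
    return (P-t)@R
E
python3 - <<'E'
from h import *
s=get_state();print(s)
for n in("side","top","wrist"):
    c=calibration(n);p,d=grab_frame(n);np.savez(f"{n}0.npz",p=p,d=d,**c)
    cv2.imwrite(f"pics/{n}0.png",p[...,::-1]);print(n,(-c["R"].T@c["t"]).round(3),c["R"][2].round(2))
a=cv2.imread("pics/side0.png");b=cv2.imread("pics/top0.png")
E
```

```text
pics
{'t': 0.0, 'q': array([-8.45897193e-01,  3.59408542e-01,  1.10920844e-02, -3.26255854e-04,
       -1.22409292e+00, -2.88092409e-01]), 'qd': array([-0.00166544,  0.00086913, -0.00014113,  0.00103812, -0.00063463,
       -0.00070495]), 'joint_efforts': array([ 1.76365966e-04, -5.82722747e+01,  2.93052703e+01,  6.99711934e+00,
        6.84271901e-03, -1.30273766e-04]), 'eef_pos': array([ 0.28532872, -0.6112139 ,  0.22562744]), 'ee_rot': array([ 3.13995893e+00, -1.64286363e-04, -2.70489690e+00]), 'force': array([ 0.43383875,  0.48198213, -0.19307574]), 'moment': array([ 0.02210081,  0.01238056, -0.01171888]), 'gripper_force': 0.0, 'width': 0.08747540068135401}
side [ 0.507 -0.873  1.273] [ 0.08  0.64 -0.77]
top [0.414 0.024 1.641] [ 0.14  0.   -0.99]
wrist [ 0.224 -0.64   0.385] [ 0.23  0.11 -0.97]
```

View pics/side0.png

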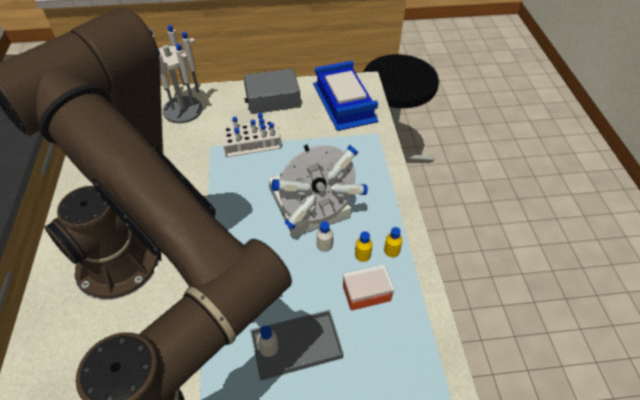

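View pics/top0.png

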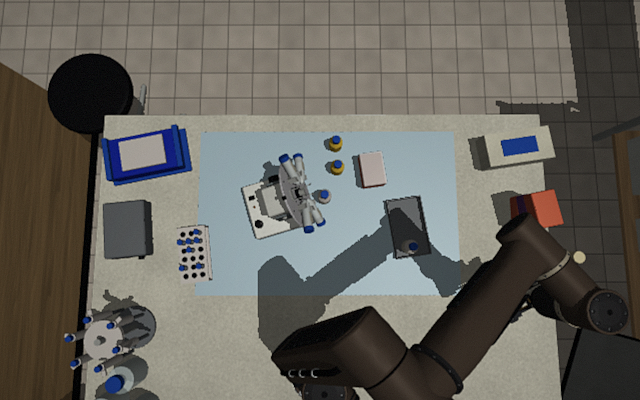

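```bash
cat > m.py <<'E'
from h import *
for n in("side","top"):
    z=np.load(f"{n}0.npz");p=z["p"];D=z["d"];C=cloud(z,D)
    hsv=cv2.cvtColor(p,cv2.COLOR_RGB2HSV)
    for nm,lo,hi in(("blue",(100,120,50),(130,255,255)),("yellow",(15,120,100),(35,255,255)),("tray",(0,0,40),(179,60,110)),("red",(0,150,100),(12,255,255)),("dark",(0,0,0),(179,255,45))):
        m=cv2.inRange(hsv,lo,hi); m[D==0]=0
        k,L,st,ce=cv2.connectedComponentsWithStats(m)
        for i in range(1,k):
            if st[i,4]<12: continue
            q=C[L==i]; me=np.median(q,0)
            if not(0.3<me[0]<0.95 and -0.65<me[1]<0.5): continue
            if me[2]<0.003 and nm!="blue": continue
            print(n,nm,st[i],me.round(3),"min",q.min(0).round(3),"max",q.max(0).round(3))
E
python3 m.py
```

```text
side blue [258 112   7  17  62] [0.455 0.468 0.103] min [ 0.446  0.428 -0.002] max [0.466 0.639 0.11 ]
side blue [233 117   4   5  16] [0.364 0.485 0.104] min [0.358 0.482 0.096] max [0.37  0.502 0.112]
side blue [251 120   4   5  16] [0.426 0.463 0.105] min [0.421 0.457 0.094] max [0.432 0.471 0.108]
side blue [269 123   4   5  17] [0.489 0.44  0.105] min [0.483 0.438 0.095] max [0.493 0.451 0.111]
side blue [235 128   4   5  17] [0.37  0.427 0.104] min [0.365 0.419 0.096] max [0.376 0.436 0.111]
side blue [348 146  10   9  41] [0.714 0.115 0.278] min [0.704 0.109 0.266] max [0.728 0.129 0.287]
side blue [271 180   8  11  68] [0.49  0.04  0.243] min [0.473 0.029 0.04 ] max [0.499 0.21  0.256]
side blue [363 185   5   9  32] [0.753 0.077 0.149] min [0.747 0.068 0.134] max [0.761 0.089 0.158]
side blue [285 220  10   9  48] [ 0.52  -0.004  0.115] min [ 0.509 -0.01   0.001] max [0.534 0.089 0.125]
side blue [320 221   9  12  88] [ 0.621 -0.014  0.105] min [ 0.609 -0.025  0.085] max [0.633 0.009 0.111]
side blue [391 227   9  11  83] [ 0.821 -0.058  0.105] min [ 0.81  -0.068  0.083] max
[... 6423 characters left out ...]
op dark [199 256   4   4  12] [0.398 0.439 0.059] min [0.391 0.432 0.05 ] max [0.402 0.447 0.065]
top dark [183 258   4   4  14] [0.391 0.495 0.061] min [0.384 0.489 0.056] max [0.395 0.502 0.07 ]
top dark [192 265   4   4  14] [0.365 0.465 0.059] min [0.36  0.457 0.052] max [0.37  0.469 0.068]
top dark [539 267  13   9  36] [ 0.372 -0.492  0.646] min [ 0.363 -0.502  0.631] max [ 0.381 -0.468  0.662]
top dark [192 273   4   5  15] [0.335 0.461 0.06 ] min [0.328 0.456 0.055] max [0.342 0.468 0.068]
top dark [201 272   4   5  14] [0.339 0.431 0.061] min [0.332 0.425 0.054] max [0.345 0.436 0.065]
top dark [184 274   4   5  16] [0.332 0.49  0.059] min [0.324 0.485 0.056] max [0.339 0.497 0.067]
```

```bash
python3 - <<'E'
import cv2
a=cv2.imread("pics/side0.png")[130:270,240:420];b=cv2.imread("pics/top0.png")[120:270,230:440]
a=cv2.resize(a,None,fx=2.1,fy=2.1,interpolation=2);b=cv2.resize(b,None,fx=1.9,fy=1.9,interpolation=2)
import numpy as np
h=max(a.shape[0],b.shape[0])
pad=lambda i:cv2.copyMakeBorder(i,0,h-i.shape[0],0,0,0)
cv2.imwrite("pics/crop0.png",np.hstack([pad(a),pad(b)]))
E
```

```text
(no output)
```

View pics/crop0.png

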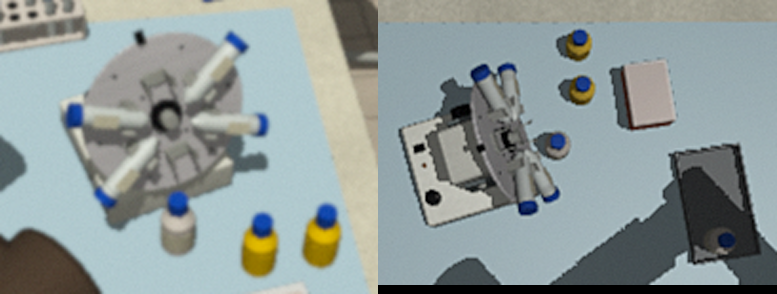

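```bash
cat > m2.py <<'E'
from h import *
a=np.array([.263,-.902,.342]);hub=np.array([.609,.085,.181])
for n in("side","top"):
    z=np.load(f"{n}0.npz");p=z["p"];D=z["d"];C=cloud(z,D)[D>0];P=p[D>0].astype(int)
    sat=P.max(1)-P.min(1)
    aa=a.copy();h=hub.copy()
    for it in range(6):
        q=C-h;d=q@aa;r=np.linalg.norm(q-d[:,None]*aa,axis=1)
        m=(abs(d)<(.012 if it<2 else .006))&(r<.12)&(r>.075)&(sat<30)
        X=C[m];c=X.mean(0);w,v=np.linalg.eigh(np.cov((X-c).T));aa=v[:,0]*np.sign(v[:,0]@a);h=hub+aa*((c-hub)@aa)
    print(n,m.sum(),"axle",aa.round(3),"tilt",np.degrees(np.arccos(aa[2])).round(1),"heading",np.degrees(np.arctan2(aa[1],aa[0])).round(1),"plane pt",h.round(3))
    # rim extent
    q=C-h;d=q@aa;r=np.linalg.norm(q-d[:,None]*aa,axis=1)
    X=C[(abs(d)<.005)&(r<.135)&(sat<30)];rt=np.array([-aa[1],aa[0],0]);rt/=np.linalg.norm(rt)
    s=(X-h)@rt; print(" lateral range",np.percentile(s,[.5,99.5]).round(3))
# cap tops by ray on known plane
for n,bs in(("top",{"bottle":(317,186,330,205),"spare":(405,238,424,256)}),("side",{"bottle":(314,217,336,234),"spare":(256,322,278,340)})):
    z=np.load(f"{n}0.npz");hsv=cv2.cvtColor(z["p"],cv2.COLOR_RGB2HSV);m=cv2.inRange(hsv,(100,90,30),(130,255,255));C=cloud(z,z["d"])
    for k,(x0,y0,x1,y1) in bs.items():
        w=np.zeros_like(m);w[y0:y1,x0:x1]=m[y0:y1,x0:x1]
        Q=C[w>0];t=Q[(Q[:,2]>.1)&(Q[:,2]<.125)];vv,uu=np.nonzero(w)
        print(n,k,len(t),"top face mid",((t.min(0)+t.max(0))/2).round(3),"ray centroid z=.1",plane(z,uu.mean(),vv.mean(),.1).round(3))
# tray rim: points at z .024-.036
for n in("top","side"):
    z=np.load(f"{n}0.npz");C=cloud(z,z["d"]);m=(C[...,2]>.018)&(C[...,2]<.04)&(C[...,0]>.35)&(C[...,0]<.68)&(C[...,1]<-.2)&(C[...,1]>-.42)&(z["d"]>0)
    m&=~((C[...,0]>.64))
    rect=cv2.minAreaRect(C[m][:,:2].astype(np.float32)*1000);print(n,m.sum(),"tray",rect)
E
python3 m2.py
```

```text
side 1878 axle [ 0.268 -0.9    0.343] tilt 69.9 heading -73.4 plane pt [0.609 0.085 0.181]
 lateral range [-0.111  0.122]
top 448 axle [ 0.264 -0.901  0.344] tilt 69.9 heading -73.7 plane pt [0.609 0.086 0.181]
 lateral range [-0.109  0.097]
top bottle 46 top face mid [ 0.618 -0.006  0.108] ray centroid z=.1 [ 0.621 -0.006  0.1  ]
top spare 52 top face mid [ 0.435 -0.318  0.11 ] ray centroid z=.1 [ 0.436 -0.317  0.1  ]
side bottle 67 top face mid [ 0.622 -0.01   0.106] ray centroid z=.1 [ 0.621 -0.01   0.1  ]
side spare 118 top face mid [ 0.438 -0.319  0.108] ray centroid z=.1 [ 0.438 -0.318  0.1  ]
top 302 tray ((506.4364929199219, -318.54962158203125), (219.58758544921875, 132.6136474609375), 8.969491004943848)
side 733 tray ((511.2780456542969, -320.12164306640625), (219.87513732910156, 133.4365234375), 9.071166038513184)
```

Emit:
servo_tool([
  {"dx":0.027,"dy":0.048,"roll":8,"jaw":0.6},
  {"dx":0.027,"dy":0.048,"roll":8,"jaw":0.6},
  {"dx":0.027,"dy":0.048,"roll":8,"jaw":0.6},
  {"dx":0.027,"dy":0.048,"roll":8,"jaw":0.6},
  {"dx":0.027,"dy":0.048,"roll":8,"jaw":0.6},
  {"dx":0.027,"dy":0.048,"roll":8,"jaw":0.6},
  {"dx":0.027,"dy":0.048,"roll":8,"jaw":0.6},
  {"dx":0.027,"dy":0.048,"roll":8,"jaw":0.6},
  {"dx":0.027,"dy":0.048,"roll":8,"jaw":0.6},
  {"dx":0.027,"dy":0.048,"roll":9,"jaw":0.6},
], newtons=25)

```text
$.moves[0]: bad value
```

Emit:
servo_tool([
  {"dx":0.027,"dy":0.048,"dz":0,"roll":8,"jaw":0.6},
  {"dx":0.027,"dy":0.048,"dz":0,"roll":8,"jaw":0.6},
  {"dx":0.027,"dy":0.048,"dz":0,"roll":8,"jaw":0.6},
  {"dx":0.027,"dy":0.048,"dz":0,"roll":8,"jaw":0.6},
  {"dx":0.027,"dy":0.048,"dz":0,"roll":8,"jaw":0.6},
  {"dx":0.027,"dy":0.048,"dz":0,"roll":8,"jaw":0.6},
  {"dx":0.027,"dy":0.048,"dz":0,"roll":8,"jaw":0.6},
  {"dx":0.027,"dy":0.048,"dz":0,"roll":8,"jaw":0.6},
  {"dx":0.027,"dy":0.048,"dz":0,"roll":8,"jaw":0.6},
  {"dx":0.027,"dy":0.048,"dz":0,"roll":9,"jaw":0.6},
], newtons=25)

```text
t: 1.4
eef_pos: [0.556, -0.1298, 0.2266]
ee_rot: [-3.142, 0.0, -1.286]
force: [0.4, -0.7, 0.9]
width: 0.0524
gripper_force: 0.0
```

Emit:
servo_tool([
  {"dx":0.02,"dy":0.036,"dz":0,"roll":0,"jaw":0.6},
  {"dx":0.02,"dy":0.036,"dz":0,"roll":0,"jaw":0.6},
  {"dx":0.02,"dy":0.036,"dz":0,"roll":0,"jaw":0.6},
  {"dx":0.007,"dy":0.008,"dz":-0.01,"roll":0,"jaw":0.6},
  {"dx":0,"dy":0,"dz":-0.03,"roll":0,"jaw":0.6},
  {"dx":0,"dy":0,"dz":-0.03,"roll":0,"jaw":0.6},
  {"dx":0,"dy":0,"dz":-0.025,"roll":0,"jaw":0.6},
  {"dx":0,"dy":0,"dz":0,"roll":0,"jaw":0.6},
  {"dx":0,"dy":0,"dz":0,"roll":0,"jaw":0.6},
  {"dx":0,"dy":0,"dz":0,"roll":0,"jaw":0.6},
])

```text
t: 2.65
eef_pos: [0.6232, -0.0156, 0.1329]
ee_rot: [-3.14, -0.0, -1.291]
force: [-0.7, 1.0, 0.0]
width: 0.0523
gripper_force: 0.0
```

```bash
python3 - <<'E'
from h import *
c=calibration("wrist");p,d=grab_frame("wrist");np.savez("wrist1.npz",p=p,d=d,**c)
cv2.imwrite("pics/wrist1.png",p[...,::-1])
C=cloud(c,d);hsv=cv2.cvtColor(p,cv2.COLOR_RGB2HSV);m=cv2.inRange(hsv,(100,90,30),(130,255,255))
k,L,st,ce=cv2.connectedComponentsWithStats(m)
for i in range(1,k):
    if st[i,4]>100:
        q=C[(L==i)&(d>0)];print(st[i],(q.min(0)).round(3),q.max(0).round(3),plane(c,*ce[i],.1).round(3))
E
```

```text
[  0  49  24  48 904] [ 0.807 -0.064  0.084] [ 0.819 -0.038  0.102] [ 0.804 -0.053  0.1  ]
[ 113   81   69   55 2946] [ 0.717 -0.07  -0.   ] [ 0.804 -0.022  0.109] [ 0.732 -0.056  0.1  ]
[ 292  212   49   49 1907] [ 0.608 -0.046  0.065] [0.636 0.013 0.213] [ 0.622 -0.009  0.1  ]
```

View pics/wrist1.png

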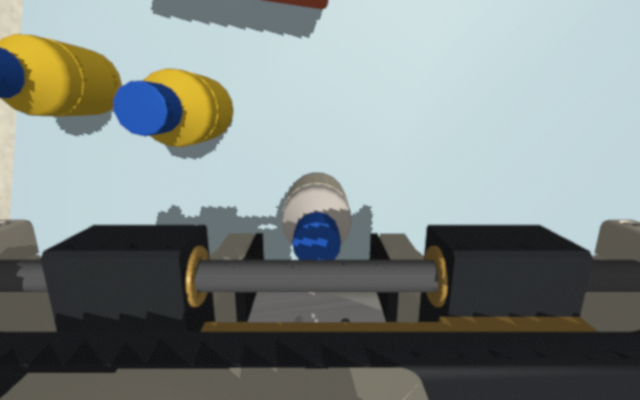

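Emit:
servo_tool([
  {"dx":0,"dy":0,"dz":-0.02,"roll":0,"jaw":0.6},
  {"dx":0,"dy":0,"dz":-0.02,"roll":0,"jaw":0.6},
  {"dx":0,"dy":0,"dz":-0.012,"roll":0,"jaw":0.6},
  {"dx":0,"dy":0,"dz":0,"roll":0,"jaw":0.4},
  {"dx":0,"dy":0,"dz":0,"roll":0,"jaw":0.2},
  {"dx":0,"dy":0,"dz":0,"roll":0,"jaw":0.1},
  {"dx":0,"dy":0,"dz":0,"roll":0,"jaw":0.1},
  {"dx":0,"dy":0,"dz":0,"roll":0,"jaw":0.1},
  {"dx":0,"dy":0,"dz":0,"roll":0,"jaw":0.1},
  {"dx":0,"dy":0,"dz":0,"roll":0,"jaw":0.1},
], newtons=20)

```text
t: 3.95
eef_pos: [0.6233, -0.0155, 0.0804]
ee_rot: [-3.14, -0.0, -1.291]
force: [0.8, 0.5, 5.1]
width: 0.0284
gripper_force: 20.0
```

Emit:
servo_tool([
  {"dx":0,"dy":-0.004,"dz":0.02,"roll":0,"jaw":0.1},
  {"dx":0,"dy":-0.015,"dz":0.02,"roll":0,"jaw":0.1},
  {"dx":-0.005,"dy":-0.03,"dz":0.02,"roll":0,"jaw":0.1},
  {"dx":-0.01,"dy":-0.04,"dz":0.01,"roll":0,"jaw":0.1},
  {"dx":-0.01,"dy":-0.045,"dz":0,"roll":0,"jaw":0.1},
  {"dx":-0.01,"dy":-0.045,"dz":0,"roll":0,"jaw":0.1},
  {"dx":-0.01,"dy":-0.045,"dz":0,"roll":0,"jaw":0.1},
  {"dx":-0.01,"dy":-0.04,"dz":0,"roll":0,"jaw":0.1},
  {"dx":-0.005,"dy":-0.025,"dz":0,"roll":0,"jaw":0.1},
  {"dx":0,"dy":-0.012,"dz":0,"roll":0,"jaw":0.1},
])

```text
t: 5.2
eef_pos: [0.5614, -0.3177, 0.1487]
ee_rot: [3.14, 0.001, -1.293]
force: [-0.5, 0.1, -0.7]
width: 0.0282
gripper_force: 20.0
```

Emit:
servo_tool([
  {"dx":0,"dy":0,"dz":-0.015,"roll":0,"jaw":0.1},
  {"dx":0,"dy":0,"dz":-0.02,"roll":0,"jaw":0.1},
  {"dx":0,"dy":0,"dz":-0.015,"roll":0,"jaw":0.1},
  {"dx":0,"dy":0,"dz":-0.008,"roll":0,"jaw":0.1},
  {"dx":0,"dy":0,"dz":-0.003,"roll":0,"jaw":0.1},
  {"dx":0,"dy":0,"dz":-0.002,"roll":0,"jaw":0.1},
  {"dx":0,"dy":0,"dz":-0.0015,"roll":0,"jaw":0.1},
  {"dx":0,"dy":0,"dz":0,"roll":0,"jaw":0.1},
  {"dx":0,"dy":0,"dz":0,"roll":0,"jaw":0.1},
  {"dx":0,"dy":0,"dz":0,"roll":0,"jaw":0.1},
])

```text
t: 6.45
eef_pos: [0.5626, -0.3167, 0.0853]
ee_rot: [-3.141, -0.0, -1.291]
force: [0.1, 0.1, -0.8]
width: 0.0278
gripper_force: 20.0
```

Emit:
servo_tool([
  {"dx":0,"dy":0,"dz":-0.001,"roll":0,"jaw":0.1},
  {"dx":0,"dy":0,"dz":-0.001,"roll":0,"jaw":0.1},
  {"dx":0,"dy":0,"dz":0,"roll":0,"jaw":0.1},
  {"dx":0,"dy":0,"dz":0,"roll":0,"jaw":0.33},
  {"dx":0,"dy":0,"dz":0,"roll":0,"jaw":0.4},
  {"dx":0,"dy":0,"dz":0,"roll":0,"jaw":0.5},
  {"dx":0,"dy":0,"dz":0,"roll":0,"jaw":0.6},
  {"dx":0,"dy":0,"dz":0,"roll":0,"jaw":0.6},
  {"dx":0,"dy":0,"dz":0.01,"roll":0,"jaw":0.6},
  {"dx":0,"dy":0,"dz":0.02,"roll":0,"jaw":0.6},
])

```text
t: 7.7
eef_pos: [0.5621, -0.3165, 0.1131]
ee_rot: [3.14, 0.001, -1.291]
force: [-0.5, 0.4, -0.5]
width: 0.0524
gripper_force: 0.0
```

```bash
cat > chk.py <<'E'
from h import *
import sys
H=np.array([.609,.085,.181]);a=np.array([.264,-.902,.342]);r=np.array([.96,.28,0]);u=np.cross(a,r);u*=np.sign(u[2])
def caps(n="side",save=None):
    c=calibration(n);p,d=grab_frame(n)
    if save: cv2.imwrite(save,p[...,::-1])
    C=cloud(c,d);hsv=cv2.cvtColor(p,cv2.COLOR_RGB2HSV);m=cv2.inRange(hsv,(100,110,40),(130,255,255));m[d==0]=0
    k,L,st,ce=cv2.connectedComponentsWithStats(m);out=[]
    for i in range(1,k):
        if st[i,4]<12: continue
        q=np.median(C[L==i],0)
        if .3<q[0]<.9 and -.5<q[1]<.2 and q[2]<.5:
            w=q-H;ph=np.degrees(np.arctan2(w@r,w@u-.003));rad=np.hypot(w@r,w@u)
            if abs(w@a-.03)<.02 and .1<rad<.17: out.append(("tube",round(ph,1),round(rad,3)))
            elif q[1]<.0: out.append(("bottle?",q.round(3).tolist()))
    # tab: dark blob at rim
    w=C-H;rad=np.hypot(w@r,w@u)
    mm=(abs(w@a)<.012)&(rad>.124)&(rad<.142)&(p.max(-1)<110)&(d>0)
    if mm.sum(): 
        q=np.median(w[mm],0);out.append(("tab?",int(mm.sum()),np.degrees(np.arctan2(q@r,q@u)).round(1)))
    return out
if __name__=="__main__":
    s=get_state();print("t",round(s["t"],2),"q",s["q"].round(2),"eef",s["eef_pos"].round(4))
    for n in sys.argv[1].split(","):
        print(n,caps(n,sys.argv[2] if len(sys.argv)>2 else None))
E
python3 chk.py side,top
```

```text
t 7.7 q [-0.21  0.4  -0.2  -0.   -0.97  0.49] eef [ 0.5621 -0.3165  0.1131]
side [('tube', np.float64(50.7), np.float64(0.142)), ('tube', np.float64(-67.4), np.float64(0.139)), ('tube', np.float64(109.8), np.float64(0.143)), ('tube', np.float64(-125.0), np.float64(0.137)), ('bottle?', [0.822, -0.057, 0.105]), ('bottle?', [0.732, -0.063, 0.105]), ('bottle?', [0.556, -0.301, 0.111]), ('bottle?', [0.563, -0.32, 0.108]), ('bottle?', [0.438, -0.322, 0.109]), ('tab?', 4, np.float64(-70.2))]
top [('bottle?', [0.82, -0.049, 0.106]), ('tube', np.float64(106.7), np.float64(0.144)), ('tube', np.float64(49.8), np.float64(0.148)), ('bottle?', [0.729, -0.054, 0.106]), ('bottle?', [0.556, -0.3, 0.107]), ('tube', np.float64(-124.7), np.float64(0.135)), ('tube', np.float64(-64.2), np.float64(0.142)), ('bottle?', [0.435, -0.314, 0.109]), ('tab?', 32, np.float64(-10.0))]
```

Emit:
servo_tool([
  {"dx":0,"dy":0,"dz":0.04,"roll":0,"jaw":0.6},
  {"dx":0.017,"dy":0.033,"dz":0.015,"roll":10,"jaw":1},
  {"dx":0.017,"dy":0.033,"dz":0.015,"roll":10,"jaw":1},
  {"dx":0.017,"dy":0.033,"dz":0.015,"roll":10,"jaw":1},
  {"dx":0.017,"dy":0.033,"dz":0.015,"roll":10,"jaw":1},
  {"dx":0.017,"dy":0.033,"dz":0.015,"roll":10,"jaw":1},
  {"dx":0.017,"dy":0.033,"dz":0.015,"roll":10,"jaw":1},
  {"dx":0.017,"dy":0.033,"dz":0.015,"roll":10,"jaw":1},
  {"dx":0.017,"dy":0.033,"dz":0.015,"roll":10,"jaw":1},
  {"dx":0.017,"dy":0.033,"dz":0.015,"roll":10,"jaw":1},
])

```text
t: 9.05
eef_pos: [0.7159, -0.0185, 0.2886]
ee_rot: [-3.141, -0.0, 0.285]
force: [0.5, 0.3, 0.2]
width: 0.0876
gripper_force: 0.0
```

```bash
cat > plan.py <<'E'
from h import *
import sys
H=np.array([.609,.085,.181]);ah=np.array([.28,-.96]);rh=np.array([.96,.28])
def tip(phi,k=0.):  # finger centre (lateral S, in-plane V) pushing a tube standing at phi deg; corner positions
    f=np.radians(phi);d=np.array([np.sin(f),np.cos(f)]);n=np.array([-np.cos(f),np.sin(f)]) # n: ccw side
    if phi<=0: c=.147*d+.017*n; return c[0]-.0095-k, c[1]-.012
    if phi<=90:
        R=.140-.012*min(phi/30,1); c=R*d+.0155*n; return c[0]-.0095, c[1]
    c=(.128-.0095*0)*d+.0145*n; w=min((phi-90)/15,1)   # bottom-right corner -> bottom-left corner
    c=(.128-.012*w)*d+.0145*n; return c[0]-.0095+.019*w, c[1]
def world(S,V,d=.018,lift=.008):
    z=.181+lift+.94*V; f=-(z-.181)*.364+d+.065
    xy=H[:2]+S*rh+f*ah; return np.array([xy[0],xy[1],z])
if __name__=="__main__":
    a=eval(sys.argv[1]); s=get_state(); p=s["eef_pos"]; print("at",p.round(4),np.degrees(s["ee_rot"][2]).round(1))
    for phi in a:
        w=world(*tip(phi)); print(phi,"pos",w.round(4),"d",(w-p).round(4)); p=w
E
python3 plan.py "[42,48,54,60,66,72,78,84,90,96,102,108,114,120]"; python3 plan.py "[-75,-70,-60,-50,-40,-30,-20,-10,0,10,20,30,40,50]"
```

```text
at [ 0.7159 -0.0185  0.2886] 16.4
42 pos [0.6834 0.0609 0.2882] d [-0.0325  0.0793 -0.0004]
48 pos [0.6944 0.0611 0.2803] d [ 0.011   0.0002 -0.0078]
54 pos [0.7046 0.0607 0.2715] d [ 0.0102 -0.0004 -0.0088]
60 pos [0.7139 0.0598 0.2618] d [ 0.0093 -0.001  -0.0097]
66 pos [0.7222 0.0582 0.2512] d [ 0.0083 -0.0016 -0.0105]
72 pos [0.7294 0.056  0.24  ] d [ 0.0072 -0.0021 -0.0112]
78 pos [0.7354 0.0533 0.2283] d [ 0.006  -0.0027 -0.0118]
84 pos [0.7402 0.0501 0.2161] d [ 0.0048 -0.0032 -0.0122]
90 pos [0.7437 0.0464 0.2036] d [ 0.0035 -0.0037 -0.0125]
96 pos [0.7485 0.0428 0.1905] d [ 0.0048 -0.0036 -0.0131]
102 pos [0.752  0.0396 0.1792] d [ 0.0034 -0.0033 -0.0113]
108 pos [0.7529 0.0357 0.1683] d [ 0.0009 -0.0039 -0.0109]
114 pos [0.7512 0.031  0.1571] d [-0.0017 -0.0047 -0.0112]
120 pos [0.7483 0.026  0.1463] d [-0.0029 -0.0049 -0.0108]
at [ 0.7159 -0.0185  0.2886] 16.4
-75 pos [ 0.4808 -0.0324  0.198 ] d [-0.235  -0.0139 -0.0905]
-70 pos [ 0.482  -0.0275  0.21  ] d [0.0011 0.0048 0.0119]
-60 pos [ 0.4874 -0.0172  0.233 ] d [0.0055 0.0103 0.023 ]
-50 pos [ 0.4971 -0.0063  0.2543] d [0.0096 0.0109 0.0213]
-40 pos [0.5105 0.0048 0.2733] d [0.0134 0.0111 0.019 ]
-30 pos [0.5274 0.0158 0.2894] d [0.0169 0.011  0.0161]
-20 pos [0.5472 0.0264 0.3021] d [0.0198 0.0106 0.0127]
-10 pos [0.5693 0.0363 0.311 ] d [0.0221 0.0098 0.0089]
0 pos [0.5931 0.045  0.3159] d [0.0238 0.0088 0.0049]
10 pos [0.6172 0.0527 0.3174] d [0.0242 0.0076 0.0015]
20 pos [0.6393 0.0565 0.3106] d [ 0.022   0.0038 -0.0068]
30 pos [0.6595 0.0586 0.3005] d [ 0.0202  0.0021 -0.0101]
40 pos [0.6795 0.0606 0.2905] d [ 0.02    0.0021 -0.0099]
50 pos [0.6979 0.061  0.2775] d [ 0.0183  0.0004 -0.013 ]
```

Emit:
servo_tool([
  {"dx":-0.0035,"dy":0.008,"dz":0,"roll":0,"jaw":1},
  {"dx":-0.0035,"dy":0.008,"dz":0,"roll":0,"jaw":1},
  {"dx":-0.0035,"dy":0.008,"dz":0,"roll":0,"jaw":1},
  {"dx":-0.0035,"dy":0.008,"dz":0,"roll":0,"jaw":1},
  {"dx":-0.0035,"dy":0.008,"dz":0,"roll":0,"jaw":1},
  {"dx":-0.0035,"dy":0.008,"dz":0,"roll":0,"jaw":1},
  {"dx":-0.0035,"dy":0.008,"dz":0,"roll":0,"jaw":1},
  {"dx":-0.0035,"dy":0.008,"dz":0,"roll":0,"jaw":1},
  {"dx":-0.0035,"dy":0.008,"dz":0,"roll":0,"jaw":1},
  {"dx":-0.001,"dy":0.007,"dz":0,"roll":0,"jaw":1},
])

```text
t: 10.3
eef_pos: [0.6828, 0.06, 0.2882]
ee_rot: [-3.142, -0.0, 0.28]
force: [-0.2, 0.1, -0.6]
width: 0.0877
gripper_force: 0.0
```

```bash
python3 chk.py side pics/side2.png; python3 - <<'E'
import cv2
a=cv2.imread("pics/side2.png")[90:270,220:440];cv2.imwrite("pics/side2c.png",cv2.resize(a,None,fx=3,fy=3,interpolation=2))
E
```

```text
t 10.3 q [ 0.37  0.35  0.13 -0.   -1.36  1.48] eef [0.6828 0.06   0.2882]
side [('tube', np.float64(48.1), np.float64(0.142)), ('tube', np.float64(-67.4), np.float64(0.138)), ('tube', np.float64(110.1), np.float64(0.144)), ('tube', np.float64(-127.9), np.float64(0.138)), ('bottle?', [0.822, -0.056, 0.105]), ('bottle?', [0.732, -0.064, 0.105]), ('bottle?', [0.561, -0.313, 0.109]), ('bottle?', [0.438, -0.322, 0.11]), ('tab?', 39, np.float64(-104.4))]
```

View pics/side2c.png

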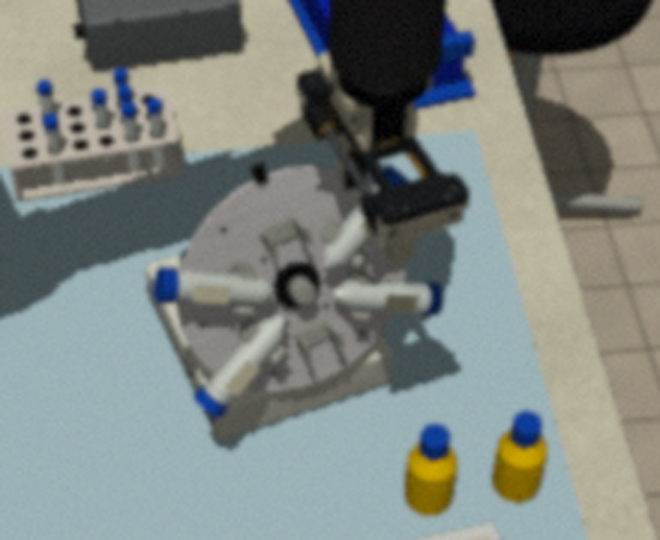

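Emit:
servo_tool([
  {"dx":0.011,"dy":0,"dz":-0.008,"roll":0,"jaw":1},
  {"dx":0.01,"dy":0,"dz":-0.009,"roll":0,"jaw":1},
  {"dx":0.009,"dy":-0.001,"dz":-0.01,"roll":0,"jaw":1},
  {"dx":0.008,"dy":-0.0015,"dz":-0.0105,"roll":0,"jaw":1},
  {"dx":0.007,"dy":-0.002,"dz":-0.011,"roll":0,"jaw":1},
  {"dx":0.006,"dy":-0.003,"dz":-0.012,"roll":0,"jaw":1},
  {"dx":0.005,"dy":-0.003,"dz":-0.012,"roll":0,"jaw":1},
  {"dx":0.0035,"dy":-0.004,"dz":-0.0125,"roll":0,"jaw":1},
  {"dx":0.005,"dy":-0.0035,"dz":-0.013,"roll":0,"jaw":1},
  {"dx":0,"dy":0,"dz":0,"roll":0,"jaw":1},
])

```text
t: 11.6
eef_pos: [0.7465, 0.0408, 0.1875]
ee_rot: [-3.141, 0.004, 0.279]
force: [-0.5, -0.3, 0.2]
width: 0.0877
gripper_force: 0.0
```

```bash
python3 chk.py side pics/side3.png
```

```text
t 11.6 q [ 0.31  0.5   0.15 -0.   -1.22  1.54] eef [0.7465 0.0408 0.1875]
side [('tube', np.float64(-21.5), np.float64(0.141)), ('tube', np.float64(96.5), np.float64(0.142)), ('tube', np.float64(-80.7), np.float64(0.138)), ('tube', np.float64(157.0), np.float64(0.143)), ('bottle?', [0.821, -0.056, 0.104]), ('bottle?', [0.732, -0.062, 0.104]), ('bottle?', [0.561, -0.313, 0.109]), ('bottle?', [0.438, -0.321, 0.109]), ('tab?', 32, np.float64(39.6))]
```

Emit:
servo_tool([
  {"dx":0.003,"dy":-0.003,"dz":-0.0115,"roll":0,"jaw":1},
  {"dx":0.001,"dy":-0.004,"dz":-0.011,"roll":0,"jaw":1},
  {"dx":-0.002,"dy":-0.005,"dz":-0.011,"roll":0,"jaw":1},
  {"dx":-0.003,"dy":-0.005,"dz":-0.011,"roll":0,"jaw":1},
  {"dx":0,"dy":0,"dz":0,"roll":0,"jaw":1},
  {"dx":0,"dy":0,"dz":0.006,"roll":0,"jaw":1},
  {"dx":0.003,"dy":-0.011,"dz":0.006,"roll":0,"jaw":1},
  {"dx":0.004,"dy":-0.014,"dz":0.01,"roll":0,"jaw":1},
  {"dx":0.004,"dy":-0.014,"dz":0.015,"roll":0,"jaw":1},
  {"dx":0.004,"dy":-0.014,"dz":0.02,"roll":0,"jaw":1},
])

```text
t: 12.9
eef_pos: [0.7617, -0.0302, 0.2037]
ee_rot: [3.141, 0.0, 0.279]
force: [0.6, 0.4, 0.3]
width: 0.0878
gripper_force: 0.0
```

```bash
python3 chk.py side pics/side4.png
```

```text
t 12.9 q [ 0.21  0.51  0.21  0.   -1.26  1.64] eef [ 0.7617 -0.0302  0.2037]
side [('tube', np.float64(2.6), np.float64(0.142)), ('tube', np.float64(-56.9), np.float64(0.139)), ('tube', np.float64(120.7), np.float64(0.144)), ('tube', np.float64(-178.8), np.float64(0.141)), ('bottle?', [0.821, -0.057, 0.104]), ('bottle?', [0.731, -0.062, 0.105]), ('bottle?', [0.561, -0.313, 0.11]), ('bottle?', [0.438, -0.323, 0.109]), ('tab?', 32, np.float64(63.3))]
```

Emit:
servo_tool([
  {"dx":-0.02,"dy":-0.01,"dz":0.005,"roll":0,"jaw":1},
  {"dx":-0.027,"dy":-0.01,"dz":0.005,"roll":0,"jaw":1},
  {"dx":-0.03,"dy":-0.01,"dz":0.005,"roll":0,"jaw":1},
  {"dx":-0.03,"dy":-0.01,"dz":0.005,"roll":0,"jaw":1},
  {"dx":-0.03,"dy":-0.008,"dz":0.005,"roll":0,"jaw":1},
  {"dx":-0.03,"dy":0,"dz":0.004,"roll":0,"jaw":1},
  {"dx":-0.03,"dy":0,"dz":0,"roll":0,"jaw":1},
  {"dx":-0.03,"dy":0,"dz":0,"roll":0,"jaw":1},
  {"dx":-0.027,"dy":0,"dz":0,"roll":0,"jaw":1},
  {"dx":-0.015,"dy":0,"dz":0,"roll":0,"jaw":1},
])

```text
t: 14.2
eef_pos: [0.4919, -0.0771, 0.2327]
ee_rot: [3.141, -0.002, 0.279]
force: [1.3, 0.2, -0.1]
width: 0.0878
gripper_force: 0.0
```

Emit:
servo_tool([
  {"dx":-0.002,"dy":0.006,"dz":0,"roll":0,"jaw":1},
  {"dx":-0.002,"dy":0.006,"dz":0,"roll":0,"jaw":1},
  {"dx":-0.002,"dy":0.006,"dz":0,"roll":0,"jaw":1},
  {"dx":-0.002,"dy":0.006,"dz":0,"roll":0,"jaw":1},
  {"dx":-0.002,"dy":0.006,"dz":0,"roll":0,"jaw":1},
  {"dx":-0.002,"dy":0.006,"dz":0,"roll":0,"jaw":1},
  {"dx":-0.002,"dy":0.006,"dz":0,"roll":0,"jaw":1},
  {"dx":-0.002,"dy":0.006,"dz":0,"roll":0,"jaw":1},
  {"dx":-0.001,"dy":0.006,"dz":0,"roll":0,"jaw":1},
  {"dx":0,"dy":0.002,"dz":0,"roll":0,"jaw":1},
])

```text
t: 15.45
eef_pos: [0.4755, -0.0202, 0.2316]
ee_rot: [-3.142, -0.0, 0.28]
force: [-0.7, 0.9, -0.4]
width: 0.0875
gripper_force: 0.0
```

```bash
python3 chk.py side pics/side5.png;python3 plan.py "[-57,-54,-48,-42,-36,-30,-24,-18,-12,-6,0,6,12,18,24,30,36,42,48]"; python3 - <<'E'
import cv2
a=cv2.imread("pics/side5.png")[90:270,200:420];cv2.imwrite("pics/side5c.png",cv2.resize(a,None,fx=3,fy=3,interpolation=2))
E
```

```text
t 15.45 q [ 0.37  0.02 -0.4  -0.   -1.15  1.48] eef [ 0.4755 -0.0202  0.2316]
side [('tube', np.float64(2.7), np.float64(0.142)), ('tube', np.float64(120.2), np.float64(0.143)), ('tube', np.float64(-178.9), np.float64(0.141)), ('bottle?', [0.821, -0.056, 0.105]), ('bottle?', [0.731, -0.063, 0.104]), ('bottle?', [0.561, -0.313, 0.109]), ('bottle?', [0.438, -0.322, 0.109]), ('tab?', 23, np.float64(62.8))]
at [ 0.4756 -0.0202  0.2316] 16.1
-57 pos [ 0.4899 -0.014   0.2396] d [0.0143 0.0062 0.008 ]
-54 pos [ 0.4927 -0.0107  0.246 ] d [0.0028 0.0033 0.0064]
-48 pos [ 0.4994 -0.0041  0.2583] d [0.0067 0.0066 0.0123]
-42 pos [0.5075 0.0026 0.2697] d [0.0081 0.0067 0.0114]
-36 pos [0.5169 0.0093 0.2801] d [0.0093 0.0067 0.0104]
-30 pos [0.5274 0.0158 0.2894] d [0.0105 0.0066 0.0093]
-24 pos [0.5389 0.0223 0.2975] d [0.0116 0.0064 0.0081]
-18 pos [0.5514 0.0285 0.3042] d [0.0125 0.0062 0.0067]
-12 pos [0.5647 0.0344 0.3096] d [0.0133 0.0059 0.0054]
-6 pos [0.5786 0.0399 0.3135] d [0.0139 0.0055 0.0039]
0 pos [0.5931 0.045  0.3159] d [0.0144 0.0051 0.0024]
6 pos [0.608  0.0506 0.3192] d [0.015  0.0056 0.0033]
12 pos [0.6218 0.0536 0.3163] d [ 0.0137  0.0029 -0.0028]
18 pos [0.635  0.0559 0.3122] d [ 0.0132  0.0023 -0.0041]
24 pos [0.6476 0.0575 0.3069] d [ 0.0126  0.0017 -0.0053]
30 pos [0.6595 0.0586 0.3005] d [ 0.0119  0.001  -0.0064]
36 pos [0.6717 0.06   0.2949] d [ 0.0122  0.0014 -0.0056]
42 pos [0.6834 0.0609 0.2882] d [ 0.0117  0.0008 -0.0067]
48 pos [0.6944 0.0611 0.2803] d [ 0.011   0.0002 -0.0078]
```

View pics/side5c.png

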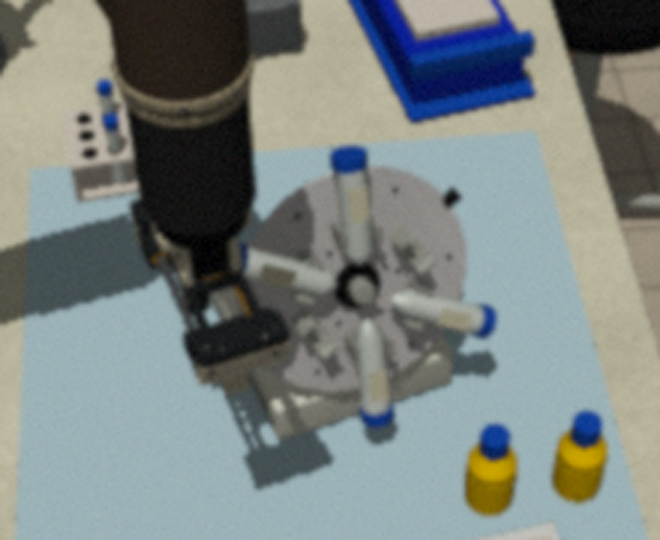

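Emit:
servo_tool([
  {"dx":0.007,"dy":0.003,"dz":0.004,"roll":0,"jaw":1},
  {"dx":0.007,"dy":0.003,"dz":0.004,"roll":0,"jaw":1},
  {"dx":0.003,"dy":0.003,"dz":0.006,"roll":0,"jaw":1},
  {"dx":0.007,"dy":0.007,"dz":0.012,"roll":0,"jaw":1},
  {"dx":0.008,"dy":0.007,"dz":0.0115,"roll":0,"jaw":1},
  {"dx":0.009,"dy":0.007,"dz":0.0105,"roll":0,"jaw":1},
  {"dx":0.0105,"dy":0.0065,"dz":0.009,"roll":0,"jaw":1},
  {"dx":0.0115,"dy":0.0065,"dz":0.008,"roll":0,"jaw":1},
  {"dx":0.0125,"dy":0.006,"dz":0.007,"roll":0,"jaw":1},
  {"dx":0,"dy":0,"dz":0,"roll":0,"jaw":1},
])

```text
t: 16.75
eef_pos: [0.5525, 0.0293, 0.3038]
ee_rot: [-3.141, -0.002, 0.28]
force: [0.8, 0.3, -0.7]
width: 0.0873
gripper_force: 0.0
```

```bash
python3 chk.py side pics/side6.png
```

```text
t 16.75 q [ 0.41  0.12 -0.13 -0.   -1.32  1.44] eef [0.5525 0.0293 0.3038]
side [('tube', np.float64(41.3), np.float64(0.143)), ('tube', np.float64(-18.7), np.float64(0.14)), ('tube', np.float64(161.2), np.float64(0.143)), ('tube', np.float64(-137.9), np.float64(0.137)), ('bottle?', [0.822, -0.056, 0.105]), ('bottle?', [0.731, -0.063, 0.104]), ('bottle?', [0.561, -0.313, 0.109]), ('bottle?', [0.438, -0.322, 0.109]), ('tab?', 22, np.float64(102.5))]
```

Emit:
servo_tool([
  {"dx":0.013,"dy":0.006,"dz":0.0055,"roll":0,"jaw":1},
  {"dx":0.014,"dy":0.0055,"dz":0.004,"roll":0,"jaw":1},
  {"dx":0.0145,"dy":0.005,"dz":0.0025,"roll":0,"jaw":1},
  {"dx":0.015,"dy":0.0055,"dz":0.003,"roll":0,"jaw":1},
  {"dx":0.0135,"dy":0.003,"dz":-0.003,"roll":0,"jaw":1},
  {"dx":0.013,"dy":0.0025,"dz":-0.004,"roll":0,"jaw":1},
  {"dx":0.0125,"dy":0.0015,"dz":-0.005,"roll":0,"jaw":1},
  {"dx":0.012,"dy":0.001,"dz":-0.0065,"roll":0,"jaw":1},
  {"dx":0.012,"dy":0.001,"dz":-0.006,"roll":0,"jaw":1},
  {"dx":0.0115,"dy":0.001,"dz":-0.0065,"roll":0,"jaw":1},
])

```text
t: 18.05
eef_pos: [0.6829, 0.0606, 0.2871]
ee_rot: [-3.141, -0.0, 0.28]
force: [-1.0, 0.4, 1.9]
width: 0.0874
gripper_force: 1.0
```

Emit:
servo_tool([
  {"dx":0.011,"dy":0,"dz":-0.008,"roll":0,"jaw":1},
  {"dx":0.01,"dy":0,"dz":-0.009,"roll":0,"jaw":1},
  {"dx":0.009,"dy":-0.001,"dz":-0.01,"roll":0,"jaw":1},
  {"dx":0.008,"dy":-0.0015,"dz":-0.0105,"roll":0,"jaw":1},
  {"dx":0.007,"dy":-0.002,"dz":-0.011,"roll":0,"jaw":1},
  {"dx":0.006,"dy":-0.003,"dz":-0.012,"roll":0,"jaw":1},
  {"dx":0.005,"dy":-0.003,"dz":-0.012,"roll":0,"jaw":1},
  {"dx":0.0035,"dy":-0.004,"dz":-0.0125,"roll":0,"jaw":1},
  {"dx":0.005,"dy":-0.0035,"dz":-0.013,"roll":0,"jaw":1},
  {"dx":0,"dy":0,"dz":0,"roll":0,"jaw":1},
])

```text
t: 19.3
eef_pos: [0.7456, 0.0417, 0.1871]
ee_rot: [-3.141, 0.004, 0.279]
force: [0.2, 0.2, -0.8]
width: 0.0876
gripper_force: 0.0
```

```bash
python3 chk.py side pics/side7.png
```

```text
t 19.3 q [ 0.32  0.5   0.14 -0.   -1.22  1.53] eef [0.7456 0.0417 0.1871]
side [('tube', np.float64(-20.6), np.float64(0.142)), ('tube', np.float64(96.7), np.float64(0.141)), ('tube', np.float64(-80.2), np.float64(0.138)), ('tube', np.float64(156.9), np.float64(0.143)), ('bottle?', [0.821, -0.057, 0.105]), ('bottle?', [0.732, -0.062, 0.105]), ('bottle?', [0.561, -0.313, 0.109]), ('bottle?', [0.438, -0.322, 0.109]), ('tab?', 20, np.float64(-154.7))]
```

Emit:
servo_tool([
  {"dx":0.003,"dy":-0.003,"dz":-0.0115,"roll":0,"jaw":1},
  {"dx":0.001,"dy":-0.004,"dz":-0.011,"roll":0,"jaw":1},
  {"dx":-0.002,"dy":-0.005,"dz":-0.011,"roll":0,"jaw":1},
  {"dx":-0.003,"dy":-0.005,"dz":-0.011,"roll":0,"jaw":1},
  {"dx":0,"dy":0,"dz":0,"roll":0,"jaw":1},
  {"dx":0,"dy":0,"dz":0.006,"roll":0,"jaw":1},
  {"dx":0.003,"dy":-0.011,"dz":0.006,"roll":0,"jaw":1},
  {"dx":0.004,"dy":-0.014,"dz":0.01,"roll":0,"jaw":1},
  {"dx":0.004,"dy":-0.014,"dz":0.015,"roll":0,"jaw":1},
  {"dx":0.004,"dy":-0.014,"dz":0.02,"roll":0,"jaw":1},
])

```text
t: 20.6
eef_pos: [0.7608, -0.0292, 0.2032]
ee_rot: [3.141, 0.0, 0.279]
force: [0.1, -0.4, 0.4]
width: 0.0876
gripper_force: 0.0
```

Emit:
servo_tool([
  {"dx":-0.02,"dy":-0.01,"dz":0.005,"roll":0,"jaw":1},
  {"dx":-0.027,"dy":-0.01,"dz":0.005,"roll":0,"jaw":1},
  {"dx":-0.03,"dy":-0.01,"dz":0.005,"roll":0,"jaw":1},
  {"dx":-0.03,"dy":-0.01,"dz":0.005,"roll":0,"jaw":1},
  {"dx":-0.03,"dy":-0.008,"dz":0.005,"roll":0,"jaw":1},
  {"dx":-0.03,"dy":0,"dz":0.004,"roll":0,"jaw":1},
  {"dx":-0.03,"dy":0,"dz":0,"roll":0,"jaw":1},
  {"dx":-0.03,"dy":0,"dz":0,"roll":0,"jaw":1},
  {"dx":-0.027,"dy":0,"dz":0,"roll":0,"jaw":1},
  {"dx":-0.015,"dy":0,"dz":0,"roll":0,"jaw":1},
])

```text
t: 21.85
eef_pos: [0.4909, -0.0762, 0.2324]
ee_rot: [3.141, -0.002, 0.279]
force: [0.1, -0.3, 0.4]
width: 0.0872
gripper_force: 0.0
```

```bash
python3 chk.py side,top
```

```text
t 21.85 q [ 0.24  0.06 -0.36  0.   -1.15  1.61] eef [ 0.4909 -0.0762  0.2324]
side [('tube', np.float64(3.5), np.float64(0.143)), ('tube', np.float64(120.9), np.float64(0.143)), ('tube', np.float64(-178.7), np.float64(0.141)), ('bottle?', [0.822, -0.056, 0.105]), ('bottle?', [0.731, -0.063, 0.105]), ('bottle?', [0.561, -0.313, 0.109]), ('bottle?', [0.438, -0.322, 0.109]), ('tab?', 13, np.float64(-161.7))]
top [('bottle?', [0.819, -0.049, 0.108]), ('tube', np.float64(117.6), np.float64(0.142)), ('bottle?', [0.728, -0.053, 0.106]), ('tube', np.float64(3.7), np.float64(0.147)), ('tube', np.float64(-176.0), np.float64(0.132)), ('bottle?', [0.558, -0.307, 0.109]), ('bottle?', [0.435, -0.315, 0.109]), ('tab?', 4, np.float64(117.8))]
```

Emit:
servo_tool([
  {"dx":-0.002,"dy":0.006,"dz":0,"roll":0,"jaw":1},
  {"dx":-0.002,"dy":0.006,"dz":0,"roll":0,"jaw":1},
  {"dx":-0.002,"dy":0.006,"dz":0,"roll":0,"jaw":1},
  {"dx":-0.002,"dy":0.006,"dz":0,"roll":0,"jaw":1},
  {"dx":-0.002,"dy":0.006,"dz":0,"roll":0,"jaw":1},
  {"dx":-0.002,"dy":0.006,"dz":0,"roll":0,"jaw":1},
  {"dx":-0.002,"dy":0.006,"dz":0,"roll":0,"jaw":1},
  {"dx":-0.002,"dy":0.006,"dz":0,"roll":0,"jaw":1},
  {"dx":-0.001,"dy":0.006,"dz":0,"roll":0,"jaw":1},
  {"dx":0,"dy":0.002,"dz":0,"roll":0,"jaw":1},
])

```text
t: 23.2
eef_pos: [0.4745, -0.0192, 0.2311]
ee_rot: [3.142, -0.0, 0.28]
force: [0.3, 0.4, -0.2]
width: 0.0872
gripper_force: 0.0
```

Emit:
servo_tool([
  {"dx":0.007,"dy":0.003,"dz":0.004,"roll":0,"jaw":1},
  {"dx":0.007,"dy":0.003,"dz":0.004,"roll":0,"jaw":1},
  {"dx":0.003,"dy":0.003,"dz":0.006,"roll":0,"jaw":1},
  {"dx":0.007,"dy":0.007,"dz":0.012,"roll":0,"jaw":1},
  {"dx":0.008,"dy":0.007,"dz":0.0115,"roll":0,"jaw":1},
  {"dx":0.009,"dy":0.007,"dz":0.0105,"roll":0,"jaw":1},
  {"dx":0.0105,"dy":0.0065,"dz":0.009,"roll":0,"jaw":1},
  {"dx":0.0115,"dy":0.0065,"dz":0.008,"roll":0,"jaw":1},
  {"dx":0.0125,"dy":0.006,"dz":0.007,"roll":0,"jaw":1},
  {"dx":0,"dy":0,"dz":0,"roll":0,"jaw":1},
])

```text
t: 24.45
eef_pos: [0.5514, 0.0302, 0.3038]
ee_rot: [-3.142, -0.002, 0.28]
force: [-0.2, 0.4, -0.2]
width: 0.0879
gripper_force: 0.0
```

Emit:
servo_tool([
  {"dx":0.013,"dy":0.006,"dz":0.0055,"roll":0,"jaw":1},
  {"dx":0.014,"dy":0.0055,"dz":0.004,"roll":0,"jaw":1},
  {"dx":0.0145,"dy":0.005,"dz":0.0025,"roll":0,"jaw":1},
  {"dx":0.015,"dy":0.0055,"dz":0.003,"roll":0,"jaw":1},
  {"dx":0.0135,"dy":0.003,"dz":-0.003,"roll":0,"jaw":1},
  {"dx":0.013,"dy":0.0025,"dz":-0.004,"roll":0,"jaw":1},
  {"dx":0.0125,"dy":0.0015,"dz":-0.005,"roll":0,"jaw":1},
  {"dx":0.012,"dy":0.001,"dz":-0.0065,"roll":0,"jaw":1},
  {"dx":0.012,"dy":0.001,"dz":-0.006,"roll":0,"jaw":1},
  {"dx":0,"dy":0,"dz":0,"roll":0,"jaw":1},
])

```text
t: 25.7
eef_pos: [0.6701, 0.0604, 0.292]
ee_rot: [3.142, 0.002, 0.279]
force: [-1.0, 0.6, -0.2]
width: 0.0879
gripper_force: 0.0
```

```bash
python3 chk.py side,top
```

```text
t 25.7 q [ 0.38  0.33  0.11 -0.   -1.36  1.47] eef [0.6701 0.0604 0.292 ]
side [('tube', np.float64(35.6), np.float64(0.145)), ('tube', np.float64(92.6), np.float64(0.144)), ('tube', np.float64(-84.8), np.float64(0.138)), ('tube', np.float64(-145.9), np.float64(0.138)), ('bottle?', [0.822, -0.056, 0.104]), ('bottle?', [0.732, -0.062, 0.105]), ('bottle?', [0.562, -0.312, 0.11]), ('bottle?', [0.438, -0.322, 0.109]), ('tab?', 28, np.float64(-27.6))]
top [('bottle?', [0.82, -0.049, 0.106]), ('bottle?', [0.728, -0.059, 0.106]), ('bottle?', [0.558, -0.306, 0.109]), ('tube', np.float64(-141.2), np.float64(0.136)), ('tube', np.float64(-80.6), np.float64(0.137)), ('bottle?', [0.435, -0.314, 0.109]), ('tab?', 22, np.float64(-26.9))]
```

Emit:
servo_tool([
  {"dx":0.006,"dy":0.0005,"dz":-0.0035,"roll":0,"jaw":1},
  {"dx":0.006,"dy":0.0005,"dz":-0.0035,"roll":0,"jaw":1},
  {"dx":0.0055,"dy":0,"dz":-0.004,"roll":0,"jaw":1},
  {"dx":0.0055,"dy":0,"dz":-0.004,"roll":0,"jaw":1},
  {"dx":0.005,"dy":0,"dz":-0.004,"roll":0,"jaw":1},
  {"dx":0.004,"dy":0,"dz":-0.004,"roll":0,"jaw":1},
  {"dx":0,"dy":0,"dz":0,"roll":0,"jaw":1},
  {"dx":0,"dy":0,"dz":0,"roll":0,"jaw":1},
  {"dx":-0.004,"dy":0,"dz":0.004,"roll":0,"jaw":1},
  {"dx":-0.004,"dy":0,"dz":0.004,"roll":0,"jaw":1},
])

```text
t: 27.05
eef_pos: [0.6932, 0.0614, 0.279]
ee_rot: [3.142, -0.0, 0.28]
force: [0.1, 0.3, 0.5]
width: 0.0876
gripper_force: 0.0
```

```bash
python3 chk.py side,top
```

```text
t 27.05 q [ 0.37  0.37  0.14  0.   -1.35  1.48] eef [0.6932 0.0614 0.279 ]
side [('tube', np.float64(49.3), np.float64(0.143)), ('tube', np.float64(-68.2), np.float64(0.139)), ('tube', np.float64(109.8), np.float64(0.144)), ('tube', np.float64(-128.0), np.float64(0.137)), ('bottle?', [0.821, -0.057, 0.105]), ('bottle?', [0.732, -0.063, 0.105]), ('bottle?', [0.561, -0.312, 0.109]), ('bottle?', [0.438, -0.322, 0.11]), ('tab?', 33, np.float64(-23.5))]
top [('bottle?', [0.82, -0.049, 0.106]), ('bottle?', [0.728, -0.055, 0.106]), ('bottle?', [0.558, -0.306, 0.11]), ('tube', np.float64(-124.7), np.float64(0.135)), ('tube', np.float64(-64.3), np.float64(0.141)), ('bottle?', [0.435, -0.314, 0.11]), ('tab?', 22, np.float64(-9.7))]
```

Within a degree of the start (109.8, -68 against -67.4; tab -9.7 against -10). Now I retreat from the disc.

Emit:
servo_tool([
  {"dx":0.002,"dy":-0.008,"dz":0.002,"roll":0,"jaw":1},
  {"dx":0.003,"dy":-0.01,"dz":0.002,"roll":0,"jaw":1},
  {"dx":0.003,"dy":-0.012,"dz":0.002,"roll":0,"jaw":1},
  {"dx":0.004,"dy":-0.014,"dz":0.002,"roll":0,"jaw":1},
  {"dx":0.004,"dy":-0.014,"dz":0.002,"roll":0,"jaw":1},
  {"dx":0.004,"dy":-0.014,"dz":0.002,"roll":0,"jaw":1},
  {"dx":0.004,"dy":-0.014,"dz":0.002,"roll":0,"jaw":1},
  {"dx":0.004,"dy":-0.014,"dz":0,"roll":0,"jaw":1},
  {"dx":0,"dy":-0.008,"dz":0,"roll":0,"jaw":1},
  {"dx":0,"dy":0,"dz":0,"roll":0,"jaw":1},
])

```text
t: 28.4
eef_pos: [0.7214, -0.0473, 0.2924]
ee_rot: [-3.141, 0.0, 0.279]
force: [0.2, -0.6, -0.1]
width: 0.0874
gripper_force: 0.0
```

```bash
python3 chk.py side pics/side9.png; python3 chk.py top
```

```text
t 28.4 q [ 0.2   0.41  0.24 -0.   -1.4   1.65] eef [ 0.7214 -0.0473  0.2924]
side [('tube', np.float64(-67.4), np.float64(0.139)), ('tube', np.float64(-127.8), np.float64(0.137)), ('bottle?', [0.822, -0.056, 0.105]), ('bottle?', [0.732, -0.061, 0.105]), ('bottle?', [0.562, -0.312, 0.109]), ('bottle?', [0.438, -0.322, 0.109]), ('tab?', 31, np.float64(-146.2))]
t 28.45 q [ 0.2   0.41  0.24 -0.   -1.4   1.65] eef [ 0.7214 -0.0467  0.2925]
top [('tube', np.float64(107.0), np.float64(0.145)), ('bottle?', [0.728, -0.054, 0.106]), ('bottle?', [0.558, -0.305, 0.111]), ('tube', np.float64(-124.9), np.float64(0.136)), ('tube', np.float64(-65.1), np.float64(0.143)), ('bottle?', [0.435, -0.314, 0.11]), ('tab?', 11, np.float64(107.5))]
```

View pics/side9.png

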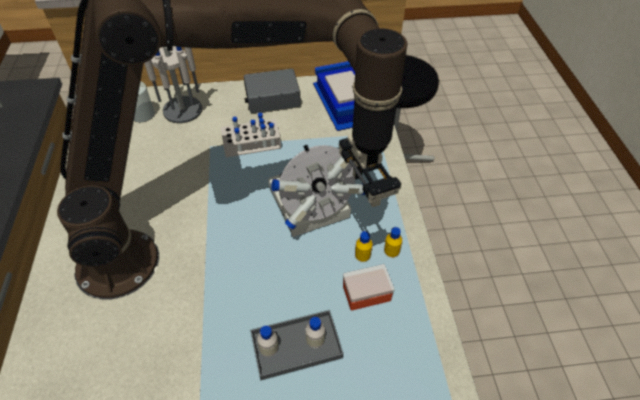

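The picture shows both bottles upright in the tray (caps at (266,331) and (315,323)). The tab is back at (306,148), as at the start, and the hand is clear of the disc.

```bash
python3 -c "
from station import *
print(job_done())"
```

```text
the job is handed in; nothing more can be done
None
```

The job is handed in: the bottle stands in the tray beside the spare, and the disc made one full clockwise turn by hand and rests with its tab within about 1° of where it started; the pass/fail verdict was not shown.

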